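Start the clamp screw of a jeweller's bench-pin holder

ROBOT

A 6-joint arm with a two-finger parallel gripper is mounted at the origin on the work surface. World frame = base frame: x ahead of the robot, y to its left, z up, the work surface at z = 0. Lengths are in m, angles in rad, forces in N, time in s.
With the tool pointing down it reaches from about 0.225 to 0.875 m from the base axis. Payload 3.4 kg.
Tool frame: the origin (TCP) lies between the finger pads; the fingertips stand 19 mm ahead of it and the grasp point (between the pads) is the TCP; z points along the fingers, y is the line along which they close (so a half turn about z gives the same grasp; the last joint's range is limited). The gripper opens to 85 mm and grips with 20 to 120 N. Pads are 22 mm wide; open, the fingers measure 114 mm over their backs; the gripper's body (76 mm by 85 mm) begins 54 mm behind the grasp point. The pads swing forward as they close: fully open they stand 13 mm farther back than shut.
Start: joints at [1.079, 0.276, 1.505, -0, 1.361, -0.121], TCP at [0.208, 0.536, 0.25] pointing down, gripper open.
Joint ranges: [-2.89, 2.89], [-0.75, 2.08], [0.22, 2.7], [-1.18, 4.32], [0.11, 2.71], [-2.7, 2.7]. Speed limits (rad/s): [2.57, 2.57, 3.14, 3.14, 3.14, 3.14].

INTERFACE

Orientations are given as a unit quaternion [w, x, y, z].
In Python, from rig import get_state, imaging, ticket gives the robot as it stands. The module is installed in compiled form; this text tells all that it offers.
- The arm moves only by the shell command python3 -m inch 'ROWS' [FORCE]. ROWS is JSON, a list of rows, each an object with "claw": the opening, from -1 (shut) to 1 (fully open); "travel": the shift along the world's x, y, z in units of 200 mm (1.0 is 200 mm), a list of three; "turn": the turn about the world's z in units of 180 degrees (1.0 is 180 degrees). A call has 1 to 5 rows; each row is the pose to reach, as a shift and turn from the pose commanded when the call began, turning the shorter way round; what a row does not reach only later rows make up. A row lasts 1/10 s, in which the tool goes at most 50 mm and 8.59 degrees, less where a joint would pass 70% of its speed; a pose out of reach is approached as far as the arm can. A call with a number of a shift or a turn outside -1 to 1 is refused whole. A call with a gripper value outside its range is refused whole. The fingers move at their own pace and stop on an object; FORCE is the grip in N (left out, the last holds). Time passes only in rows, so rows that repeat a pose let the fingers close. It gives the time, the measured TCP pose, the force, the opening and the grip force at its end, in the units of the state.
- get_state(): the state, without advancing time (a new reading comes with each control period).
- imaging.get_image(name): name is "scene" or "top" or "wrist"; returns the picture (384x512x3 uint8, red, green, blue); there is no depth.
- imaging.camera_params(name): a dict with "camera_matrix" (3x3 intrinsics, pixels), "k1" (the pictures are not rectified: a ray, as slopes to the right and down, at radius r is drawn at 1 + k1 r^2 times it, then the intrinsics apply), "cam_to_world" (4x4, takes a point from camera to world coordinates); the wrist camera has in their place "T_tool_cam" (4x4, takes a point from camera to tool coordinates, whose origin is the TCP and whose axes are the flange's). Camera axes: x right, y down, z forward; pixel columns grow to the right and rows downward; lengths in m; the calibration is good to about 2 mm. A picture is of the moment at which its call begins: read the wrist's pose just before it. camera_params takes no time and is no camera call.
- ticket.sign_off(): hands the job in; it is judged then, once.
The state is a dict: "clock": time; "qpos": joint angles; "qd": joint speeds; "effort": joint torques, N m; "position": TCP position; "ee_rot": TCP orientation; "contact_force": force on the tool from outside, world axes, zero at the start; "moment": the same for the moment, N m; "width": finger opening in m; "gripper_force": force on a finger pad.
Only numpy, scipy, OpenCV 4.12 (cv2) and the standard library are available. Lean on these libraries where they do the work, as an engineer would, in place of code of your own. Each camera call takes 0.05 s, during which the arm holds its last target. There are 200 camera calls.

TASK

On the jeweller's bench, seat the wooden bench pin by pressing the holder's yellow spring plunger all the way down to its stop and letting it spring back up. Then start the clamp screw by its crank: turn the crank backward (counter-clockwise seen from above) until the red-headed screw drops into its thread, then turn it forward (clockwise) one full turn from there. Finish while still gripping the crank's wooden handle, keeping it still; leave the charcoal block, the jar and the screwdriver where they are.

Things in the scene. Friction and masses are not known exactly. Their poses are not given: they have to be found in the camera images.
- holder: dark steel base plate, 100 (x) x 340 (y) x 20 mm, fixed, with a steel boss in its middle (52 mm wide, top at 62 mm) and a notched wooden bench pin reaching 155 mm along -x, 38 mm high. Origin at bench level on the vertical axis of boss, crank and screw. The grey crank turns on the boss at a constant height (arm top 72.5 mm above the bench).
- handle: upright round light-wood handle sleeve on the end of the crank arm, 20 mm wide, 44 mm tall; origin at the centre of its underside, 74.5 mm above the bench (never changes), 50 mm from the screw axis. It spins freely on its pin (which ends 3 mm above it), so it can be gripped from above and carried round the circle without turning the gripper.
- handle_mid (a point): centre of the wooden handle sleeve, 22 mm above its underside (96.5 mm above the bench)
- crank (a joint): turn of the crank in rad: 0 at the start, grows forward (clockwise seen from above), falls when turned backward. Turning takes about 1 to 2 N at the handle. Before the drop, turning forward sinks it only a little and then jams: do not force it.
- screw (a joint): how far the screw has sunk, m. It turns with the crank but slides freely through its hub. At the start 0.001 to 0.005 (not in the thread). Turned backward 0.8 to 3.3 rad it rises to about 0, then suddenly drops to 0.0085 to 0.0095: the thread drop; about 0.7 rad farther back it blocks firmly. Forward from there it sinks 0.008 per turn: about 0.017 after one turn.
- screw_top (a point): top of the red screw head (18 mm wide) on the axis in the middle of the crank, 109 mm above the bench when joint screw reads 0, lower by what it reads
- plunger (a joint): how far the spring plunger is pressed, in m: 0 up, 0.010 at its stop. It takes 2 N to start and 6 N at the stop, and springs back.
- plunger_top (a point): centre of the top of the plunger's yellow round head (28 mm wide, 7 mm thick), 67 mm above the bench when up; pressed straight down, into an aluminium housing 34 mm wide. It stands on one end of the holder, 145 mm from the screw axis; the two ends are swapped from run to run.
- stake: plain steel stake with a ball top on the other end of the holder, 68 mm high in all, fixed; origin at the centre of its underside, on the plate. Not used.
- charcoal: loose black soldering block, 90 x 60 x 35 mm, origin at the centre of its underside; bystander
- jar: small loose amber jar with a white cap, 50 mm wide, 55 mm high, origin at the centre of its underside; bystander
- screwdriver: loose screwdriver with a red handle lying on the bench, bystander; its origin lies along its length on the underside

How it is judged:
By the outcome, as a careful person would: the job done as asked, in the order asked, and still so for the second after the job is handed in, while the arm keeps its last pose, push and grip.
It also fails if it takes over 58 s, if anything falls off the work surface, if the arm or the gripper's body presses on something with over 40 N, if the wrist force passes 120 N, or if a joint passes its speed limit or range.

## Working session

There is one attempt and no reset: what is moved stays moved. The work goes in short steps, Python scripts to look and compute and a shell command to move; the robot and the scene stay as the last step left them, time stands still between calls to the robot, and variables do not carry over. Pictures are saved under pics/ and viewed, at most 10 in all, crops included, and the job is handed in when it is done.

```bash
mkdir -p pics; cat > h.py <<'E'
import numpy as np, cv2
from rig import get_state, imaging, ticket
from scipy.spatial.transform import Rotation as R
def cam(n, st=None):
    p=imaging.camera_params(n); K=np.array(p["camera_matrix"]); 
    if n=="wrist":
        q=st["ee_rot"]; T=np.eye(4); T[:3,:3]=R.from_quat([q[1],q[2],q[3],q[0]]).as_matrix(); T[:3,3]=st["position"]
        T=T@np.array(p["T_tool_cam"])
    else: T=np.array(p["cam_to_world"])
    return K,p["k1"],T
def px2z(c,u,v,z):
    K,k,T=c
    d=np.linalg.inv(K)@[u,v,1]; rd=np.hypot(d[0],d[1]); r=rd
    for _ in range(30): r=rd/(1+k*r*r)
    s=r/rd if rd>0 else 1
    w=T[:3,:3]@[d[0]*s,d[1]*s,1]; o=T[:3,3]
    return o+w*(z-o[2])/w[2]
def w2px(c,P):
    K,k,T=c
    p=T[:3,:3].T@(np.array(P)-T[:3,3]); x=p[:2]/p[2]; x=x*(1+k*x@x)
    return (K@[x[0],x[1],1])[:2]
def save(n,f,crop=None,sc=1):
    im=imaging.get_image(n)[:,:,::-1]
    if crop: a,b,c,d=crop; im=im[b:d,a:c]
    cv2.imwrite(f,cv2.resize(im,None,fx=sc,fy=sc,interpolation=cv2.INTER_CUBIC))
E
python3 - <<'E'
from h import *
save("top","pics/top.png",None,1.5); save("scene","pics/scene.png",None,1.5)
s=get_state(); print(s)
for n in("top","scene"): print(cam(n))
E
```

```text
{'clock': 0.1, 'qpos': array([ 1.07902046e+00,  2.76561656e-01,  1.50599793e+00,  4.01858367e-05,
        1.36071456e+00, -1.21002958e-01]), 'qd': array([-0.00071217,  0.00067416, -0.00257231,  0.00010574,  0.00168115,
       -0.00211212]), 'effort': array([ 1.24466776e-03, -4.17699945e+01, -2.46404600e+01,  1.89535172e-04,
        5.82377339e-03,  5.78336824e-06]), 'position': array([0.2081301 , 0.53554347, 0.24951257]), 'ee_rot': array([-2.72316870e-04,  1.84330448e-01,  9.82863968e-01, -7.95665341e-04]), 'contact_force': array([ 0.08540126,  0.10100301, -1.28838309]), 'moment': array([-0.02480935,  0.06680687, -0.05342606]), 'gripper_force': 0.0, 'width': 0.0853670636003599}
(array([[407.63014581,   0.        , 254.57704   ],
       [  0.        , 407.63014581, 194.89555466],
       [  0.        ,   0.        ,   1.        ]]), -0.04908658103628234, array([[ 1.92593709e-02, -9.80423664e-01,  1.95955390e-01,
         3.25156395e-01],
       [-9.99176283e-01, -2.58756782e-02, -3.12602815e-02,
        -6.01757529e-04],
       [ 3.57187984e-02, -1.95191924e-01, -9.80114422e-01,
         1.17719880e+00],
       [ 0.00000000e+00,  0.00000000e+00,  0.00000000e+00,
         1.00000000e+00]]))
(array([[437.96932357,   0.        , 253.86321582],
       [  0.        , 437.96932357, 194.94622348],
       [  0.        ,   0.        ,   1.        ]]), -0.10870474468822416, array([[-0.61910163,  0.55251447, -0.55806893,  1.20078083],
       [ 0.78519938,  0.42354013, -0.45174737,  0.52209807],
       [-0.01323237, -0.71787292, -0.6960484 ,  0.93490793],
       [ 0.        ,  0.        ,  0.        ,  1.        ]]))
```

View pics/top.png

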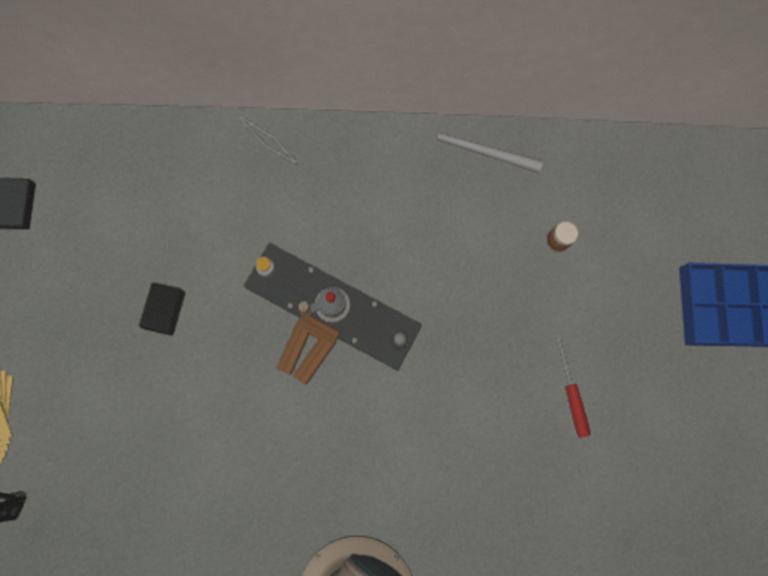

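View pics/scene.png

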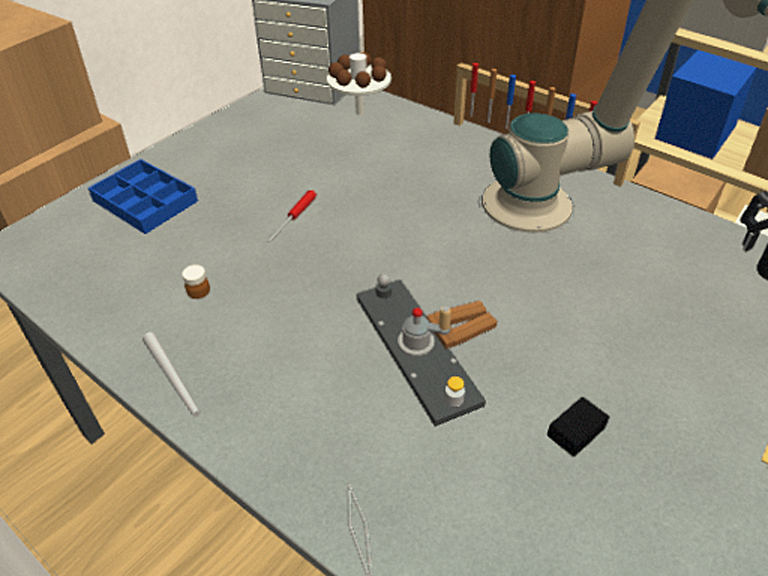

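The top view shows the plunger head at about (264,264), the red screw head at (330,297), and the handle top at (304,307). The scene view shows them at (456,383), (417,312) and (445,311). All pixels are in the 1.5x pictures.

```bash
python3 - <<'E'
from h import *
t=cam("top"); s=cam("scene")
for n,a,b,z in (("pl",(264,264),(456,383),.067),("screw",(330.5,297),(417.5,311),.106),("handle",(304,306.5),(445,311),.1205),("stake",(400,339),(384,281),.083)):
    print(n,px2z(t,a[0]/1.5,a[1]/1.5,z).round(4),px2z(s,b[0]/1.5,b[1]/1.5,z).round(4))
print(imaging.camera_params("wrist"))
E
```

```text
pl [0.5951 0.1844 0.067 ] [0.5988 0.1922 0.067 ]
screw [0.5285 0.0565 0.106 ] [0.5338 0.0645 0.106 ]
handle [0.5076 0.1014 0.1205] [0.5165 0.1102 0.1205]
stake [ 0.4591 -0.0698  0.083 ] [ 0.4896 -0.0452  0.083 ]
{'camera_matrix': array([[290.62425397,   0.        , 254.54890253],
       [  0.        , 290.62425397, 194.23129409],
       [  0.        ,   0.        ,   1.        ]]), 'k1': -0.06315514403068032, 'T_tool_cam': array([[-5.03295691e-04, -9.46107429e-01, -3.23852559e-01,
         8.42040447e-02],
       [ 9.99999572e-01, -2.24653210e-04, -8.97783254e-04,
         1.22959881e-04],
       [ 7.76644889e-04, -3.23852872e-01,  9.46107137e-01,
        -1.23519570e-01],
       [ 0.00000000e+00,  0.00000000e+00,  0.00000000e+00,
         1.00000000e+00]])}
```

```bash
python3 -m inch '[{"claw":-1,"travel":[0.18,-0.16,0],"turn":0},{"claw":-1,"travel":[0.36,-0.32,0],"turn":0},{"claw":-1,"travel":[0.54,-0.48,0],"turn":0},{"claw":-1,"travel":[0.72,-0.64,0],"turn":0},{"claw":-1,"travel":[0.9,-0.8,0],"turn":0}]' 40
python3 -m inch '[{"claw":-1,"travel":[0.15,-0.19,0],"turn":0},{"claw":-1,"travel":[0.3,-0.38,0],"turn":0},{"claw":-1,"travel":[0.45,-0.57,0],"turn":0},{"claw":-1,"travel":[0.6,-0.75,0],"turn":0},{"claw":-1,"travel":[0.75,-0.9,-0.1],"turn":0}]'
python3 -m inch '[{"claw":-1,"travel":[0.15,-0.2,-0.1],"turn":0},{"claw":-1,"travel":[0.15,-0.2,-0.1],"turn":0},{"claw":-1,"travel":[0.15,-0.2,-0.1],"turn":0}]'
python3 - <<'E'
from h import *
st=get_state(); print(st["position"],st["ee_rot"],st["contact_force"])
np.save("w1.npy",{k:st[k] for k in("position","ee_rot")},allow_pickle=True)
save("wrist","pics/w1.png",None,1.5)
c=cam("wrist",st)
for P in ([.597,.188,.067],[.531,.06,.106],[.512,.106,.1205]): print(w2px(c,P)*1.5)
E
```

```text
clock: 0.6
position: [0.3893, 0.3745, 0.25]
ee_rot: [-0.0, 0.184, 0.983, -0.0]
contact_force: [0.1, 1.2, -0.0]
width: 0.0121
gripper_force: 0.0
clock: 1.1
position: [0.5409, 0.1942, 0.2324]
ee_rot: [0.003, 0.185, 0.983, 0.001]
contact_force: [0.8, 0.9, -0.1]
width: -0.0005
gripper_force: 0.0
clock: 1.4
position: [0.5683, 0.1548, 0.2089]
ee_rot: [-0.002, 0.186, 0.983, -0.0]
contact_force: [1.0, 0.9, 1.0]
width: -0.0
gripper_force: 0.0
[0.56827586 0.15479597 0.20890422] [-1.53820220e-03  1.85666550e-01  9.82611567e-01 -2.71651285e-04] [0.97628129 0.89361498 0.96310779]
[445.9148158  303.58485621]
[200.57250208 302.93463376]
[250.41078417 248.42878184]
```

View pics/w1.png

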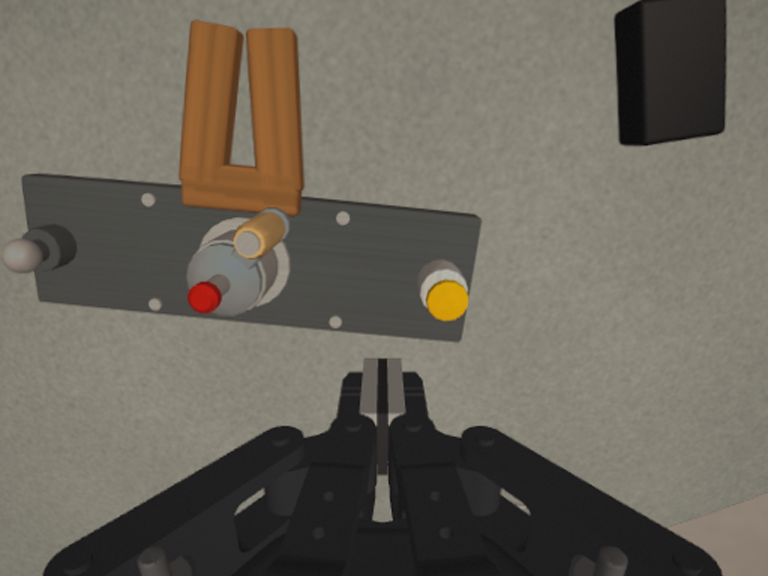

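The wrist view shows the plunger head at (447,300), the red head at (204,297), and the handle's pin end at (248,242).

```bash
python3 - <<'E'
from h import *
st=np.load("w1.npy",allow_pickle=True).item(); c=cam("wrist",st)
p=px2z(c,447/1.5,300/1.5,.067);s=px2z(c,204/1.5,297/1.5,.106);h=px2z(c,248.5/1.5,242/1.5,.1205)
print(p,s,h,np.linalg.norm((p-s)[:2]),np.linalg.norm((h-s)[:2]))
n=get_state()["position"]; print(n,(p-n)/.2)
E
```

```text
[0.59490699 0.18945249 0.067     ] [0.52860184 0.06356085 0.106     ] [0.50870479 0.10658657 0.1205    ] 0.142285196440619 0.04740363621800886
[0.56794307 0.15594433 0.20978584] [ 0.1348196   0.1675408  -0.71392921]
```

```bash
python3 -m inch '[{"claw":-1,"travel":[0.135,0.168,0],"turn":0},{"claw":-1,"travel":[0.135,0.168,-0.2],"turn":0},{"claw":-1,"travel":[0.135,0.168,-0.4],"turn":0},{"claw":-1,"travel":[0.135,0.168,-0.55],"turn":0},{"claw":-1,"travel":[0.135,0.168,-0.55],"turn":0}]'
python3 - <<'E'
from h import *
save("wrist","pics/w2.png",(230,150,420,300),3)
print(get_state()["position"])
E
```

```text
clock: 1.95
position: [0.5911, 0.1908, 0.0968]
ee_rot: [-0.004, 0.183, 0.983, -0.001]
contact_force: [-0.9, -0.2, -0.2]
width: 0.0
gripper_force: 0.0
[0.59331821 0.19092289 0.09944105]
```

View pics/w2.png

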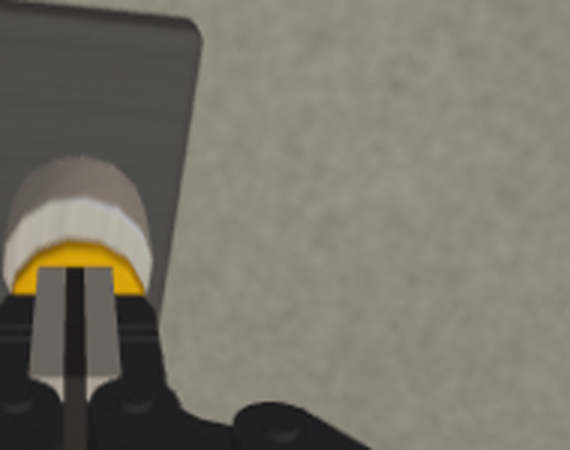

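The fingertips are centred over the yellow head, so I press now.

```bash
python3 -m inch '[{"claw":-1,"travel":[0,0,-0.03],"turn":0},{"claw":-1,"travel":[0,0,-0.06],"turn":0},{"claw":-1,"travel":[0,0,-0.075],"turn":0},{"claw":-1,"travel":[0,0,-0.085],"turn":0},{"claw":-1,"travel":[0,0,-0.085],"turn":0}]'
python3 -m inch '[{"claw":-1,"travel":[0,0,-0.01],"turn":0},{"claw":-1,"travel":[0,0,-0.02],"turn":0},{"claw":-1,"travel":[0,0,-0.025],"turn":0},{"claw":-1,"travel":[0,0,-0.025],"turn":0}]'
```

```text
clock: 2.5
position: [0.5959, 0.1898, 0.084]
ee_rot: [0.001, 0.185, 0.983, 0.001]
contact_force: [-0.5, 1.5, 2.7]
width: -0.0004
gripper_force: 1.2
clock: 2.9
position: [0.5959, 0.1898, 0.0786]
ee_rot: [0.001, 0.184, 0.983, 0.0]
contact_force: [0.6, 1.0, 4.4]
width: 0.0003
gripper_force: 2.2
```

Contact is made and the force is rising as expected. Next I press to the stop.

```bash
python3 -m inch '[{"claw":-1,"travel":[0,0,-0.01],"turn":0},{"claw":-1,"travel":[0,0,-0.015],"turn":0},{"claw":-1,"travel":[0,0,-0.015],"turn":0}]'
python3 -m inch '[{"claw":-1,"travel":[0,0,-0.005],"turn":0},{"claw":-1,"travel":[0,0,-0.01],"turn":0},{"claw":-1,"travel":[0,0,-0.01],"turn":0}]'
```

```text
clock: 3.2
position: [0.5959, 0.1898, 0.076]
ee_rot: [0.001, 0.184, 0.983, 0.0]
contact_force: [-0.3, 2.4, 7.7]
width: 0.0001
gripper_force: 3.4
clock: 3.5
position: [0.5959, 0.1898, 0.0759]
ee_rot: [0.001, 0.184, 0.983, 0.001]
contact_force: [-2.7, 1.0, 16.4]
width: -0.0002
gripper_force: 8.1
```

The force jumped to 16 N with no further motion, so the plunger is at its stop. I release it and go above the handle.

```bash
python3 -m inch '[{"claw":-1,"travel":[0,0,0.05],"turn":0},{"claw":-1,"travel":[0,0,0.1],"turn":0},{"claw":-1,"travel":[0,0,0.3],"turn":0},{"claw":-1,"travel":[0,0,0.485],"turn":0}]'
python3 -m inch '[{"claw":0,"travel":[-0.15,-0.14,0],"turn":0},{"claw":0,"travel":[-0.3,-0.28,0],"turn":0},{"claw":0,"travel":[-0.435,-0.408,0],"turn":0},{"claw":0,"travel":[-0.435,-0.408,0],"turn":0},{"claw":0,"travel":[-0.435,-0.408,0],"turn":0}]'
python3 - <<'E'
from h import *
st=get_state(); print(st["position"],st["contact_force"])
np.save("w3.npy",{k:st[k] for k in("position","ee_rot")},allow_pickle=True)
save("wrist","pics/w3.png",None,1.5)
E
```

```text
clock: 3.9
position: [0.594, 0.1888, 0.1699]
ee_rot: [-0.002, 0.184, 0.983, -0.001]
contact_force: [0.5, 1.1, 0.1]
width: 0.0004
gripper_force: 0.0
clock: 4.4
position: [0.5076, 0.1073, 0.1702]
ee_rot: [-0.0, 0.185, 0.983, -0.0]
contact_force: [1.2, 0.3, -0.1]
width: 0.0425
gripper_force: 0.0
[0.50763689 0.1072592  0.17019512] [ 1.20961877  0.27869952 -0.13421966]
```

View pics/w3.png

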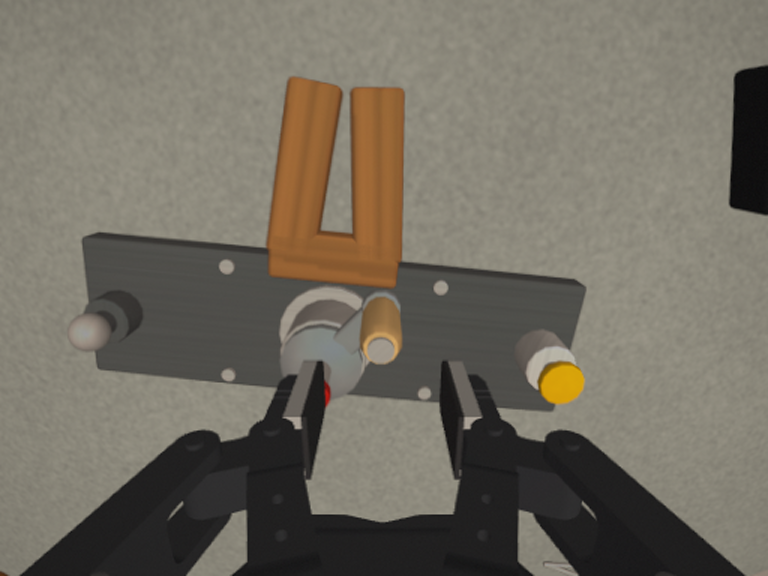

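The plunger has sprung back up. The handle top is at (380,347), centred between the pads.

```bash
python3 - <<'E'
from h import *
st=np.load("w3.npy",allow_pickle=True).item(); c=cam("wrist",st)
h=px2z(c,380.5/1.5,348/1.5,.1215);b=px2z(c,382/1.5,350/1.5,.1185); p=px2z(c,562/1.5,383/1.5,.067)
print(h,b,p)
q=st["ee_rot"];T=R.from_quat([q[1],q[2],q[3],q[0]]).as_matrix()
for P in ([.5286,.0636,.106],h): print(T.T@(np.array(P)-st["position"]))
E
```

```text
[0.50824753 0.10631488 0.1215    ] [0.51078506 0.10602531 0.1185    ] [0.59495119 0.1892248  0.067     ]
[-0.03543747 -0.03302026  0.06419065]
[-0.00094135 -0.00063302  0.04869489]
```

```bash
python3 -m inch '[{"claw":0,"travel":[0.003,-0.004,-0.15],"turn":0},{"claw":0,"travel":[0.003,-0.004,-0.28],"turn":0},{"claw":0,"travel":[0.003,-0.004,-0.355],"turn":0},{"claw":0,"travel":[0.003,-0.004,-0.355],"turn":0}]' 30
python3 -m inch '[{"claw":-1,"travel":[0,0,0],"turn":0},{"claw":-1,"travel":[0,0,0],"turn":0},{"claw":-1,"travel":[0,0,0],"turn":0},{"claw":-1,"travel":[0,0,0],"turn":0}]' 30
```

```text
clock: 4.85
position: [0.5081, 0.1076, 0.0968]
ee_rot: [-0.003, 0.184, 0.983, -0.001]
contact_force: [0.1, -0.1, 0.8]
width: 0.0429
gripper_force: 0.0
clock: 5.25
position: [0.5103, 0.1069, 0.1]
ee_rot: [0.001, 0.184, 0.983, 0.0]
contact_force: [2.3, -1.7, -2.7]
width: 0.019
gripper_force: 30.3
```

Gripped: the width is 19 mm. Next I compute the circle rows and a red-head height tracker.

```bash
cat > look.py <<'E'
from h import *
import sys
from scipy.optimize import minimize_scalar
A=np.array([.528,.0625])
st=get_state(); out=[]
for n in ("scene","wrist"):
    im=imaging.get_image(n).astype(int); c=cam(n,st)
    m=((im[...,0]>110)&(im[...,1]<60)&(im[...,2]<60)).astype(np.uint8)
    p=w2px(c,[*A,.103]); N,L,S,C=cv2.connectedComponentsWithStats(m)
    k=[i for i in range(1,N) if S[i,4]>8 and np.linalg.norm(C[i]-p)<40]
    if not k: out.append((n,None)); continue
    i=max(k,key=lambda i:S[i,4])
    r=minimize_scalar(lambda z:np.sum((w2px(c,[*A,z])-C[i])**2),bounds=(.05,.15),method="bounded")
    out.append((n,"area",S[i,4],"px",C[i].round(1).tolist(),"z",round(r.x,4),"res",round(r.fun**.5,1)))
    if len(sys.argv)>1: x,y=map(int,p); cv2.imwrite(f"pics/{sys.argv[1]}_{n}.png",cv2.resize(im[max(0,y-60):y+60,max(0,x-80):x+80,::-1].astype(np.uint8),None,fx=4,fy=4,interpolation=cv2.INTER_CUBIC))
d=np.array(st["position"])[:2]-A; f=st["contact_force"]; u=d/np.linalg.norm(d)
print(*out,"ang",round(np.arctan2(d[1],d[0]),3),"rad",round(np.linalg.norm(d),4),"F rad/ccw",round(f[:2]@u,1),round(float(u[0]*f[1]-u[1]*f[0]),1))
E
cat > way.py <<'E'
import numpy as np,sys
a,da,N,k=float(sys.argv[1]),float(sys.argv[2]),int(sys.argv[3]),int(sys.argv[4])
P=lambda t:np.array([np.cos(t),np.sin(t)])*.25
for c in range(N):
    t=a+c*k*da; print(round(t,2),[(P(t+j*da)-P(t)).round(3).tolist() for j in range(1,k+1)])
E
python3 look.py g0; python3 way.py 1.985 0.15 12 2; cd pics; python3 -c "
import cv2,glob,numpy as np
a=[cv2.imread(f) for f in('g0_scene.png','g0_wrist.png') if glob.glob(f)]
cv2.imwrite('g0.png',cv2.resize(np.hstack([cv2.resize(i,(400,300)) for i in a]),None,fx=1,fy=1))"
```

```text
('scene', 'area', np.int32(25), 'px', [277.8, 207.9], 'z', np.float64(0.0978), 'res', np.float64(1.1)) ('wrist', None) ang 1.951 rad 0.0479 F rad/ccw -2.4 -1.5
1.99 [[-0.033, -0.018], [-0.063, -0.04]]
2.29 [[-0.026, -0.027], [-0.049, -0.057]]
2.58 [[-0.017, -0.033], [-0.03, -0.069]]
2.88 [[-0.007, -0.037], [-0.008, -0.074]]
3.19 [[0.004, -0.037], [0.014, -0.073]]
3.49 [[0.015, -0.034], [0.035, -0.066]]
3.79 [[0.025, -0.028], [0.053, -0.052]]
4.08 [[0.032, -0.02], [0.066, -0.034]]
4.38 [[0.036, -0.009], [0.074, -0.013]]
4.68 [[0.037, 0.002], [0.074, 0.009]]
4.99 [[0.035, 0.013], [0.068, 0.031]]
5.29 [[0.03, 0.023], [0.056, 0.049]]
```

View pics/g0.png

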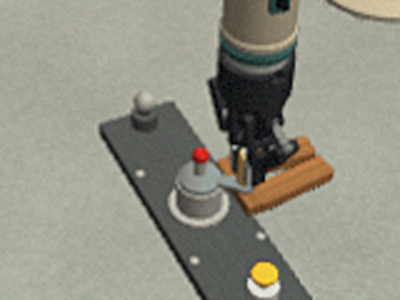

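The scene view shows the red head standing unoccluded, so the scene camera can track the drop. I start turning backward (CCW).

```bash
sed -i 's/("scene","wrist")/("scene",)/' look.py
python3 -m inch '[{"claw":-1,"travel":[-0.033,-0.018,0],"turn":0},{"claw":-1,"travel":[-0.063,-0.040,0],"turn":0}]' | grep -E "force"; python3 look.py
python3 -m inch '[{"claw":-1,"travel":[-0.026,-0.027,0],"turn":0},{"claw":-1,"travel":[-0.049,-0.057,0],"turn":0}]' | grep -E "force"; python3 look.py
```

```text
contact_force: [3.9, -1.1, -0.3]
gripper_force: 30.7
('scene', 'area', np.int32(28), 'px', [277.8, 207.8], 'z', np.float64(0.0982), 'res', np.float64(1.2)) ang 2.273 rad 0.048 F rad/ccw -3.3 -2.3
contact_force: [4.1, 1.1, 2.0]
gripper_force: 30.9
('scene', 'area', np.int32(27), 'px', [277.9, 207.7], 'z', np.float64(0.0985), 'res', np.float64(1.0)) ang 2.591 rad 0.0484 F rad/ccw -2.9 -3.0
```

```bash

python3 -m inch '[{"claw":-1,"travel":[-0.017,-0.033,0],"turn":0},{"claw":-1,"travel":[-0.030,-0.069,0],"turn":0}]' | grep -E "t_force"; python3 look.py
python3 -m inch '[{"claw":-1,"travel":[-0.007,-0.037,0],"turn":0},{"claw":-1,"travel":[-0.008,-0.074,0],"turn":0}]' | grep -E "t_force"; python3 look.py
```

```text
contact_force: [2.0, 2.0, 5.4]
('scene', 'area', np.int32(28), 'px', [277.8, 207.6], 'z', np.float64(0.0987), 'res', np.float64(1.1)) ang 2.904 rad 0.0489 F rad/ccw -1.4 -2.4
contact_force: [2.4, 2.0, 6.4]
('scene', 'area', np.int32(29), 'px', [277.7, 207.3], 'z', np.float64(0.1001), 'res', np.float64(1.3)) ang -3.075 rad 0.0495 F rad/ccw -2.5 -1.8
```

```bash

python3 -m inch '[{"claw":-1,"travel":[0.004,-0.037,0.005],"turn":0},{"claw":-1,"travel":[0.014,-0.073,0.005],"turn":0}]' | grep -E "_force|pos"; python3 look.py
python3 -m inch '[{"claw":-1,"travel":[0.015,-0.034,0.003],"turn":0},{"claw":-1,"travel":[0.035,-0.066,0.003],"turn":0}]' | grep -E "_force|pos"; python3 look.py
```

```text
position: [0.4812, 0.0446, 0.1]
contact_force: [3.5, 4.0, -1.2]
gripper_force: 30.7
('scene', 'area', np.int32(26), 'px', [277.9, 207.3], 'z', np.float64(0.0998), 'res', np.float64(1.1)) ang -2.776 rad 0.0501 F rad/ccw -4.7 -2.5
position: [0.4876, 0.0317, 0.1]
contact_force: [2.5, 5.6, -4.7]
gripper_force: 30.4
('scene', 'area', np.int32(28), 'px', [277.8, 207.5], 'z', np.float64(0.0994), 'res', np.float64(1.1)) ang -2.49 rad 0.0508 F rad/ccw -5.4 -2.9
```

```bash

python3 -m inch '[{"claw":-1,"travel":[0.029,-0.025,-0.004],"turn":0},{"claw":-1,"travel":[0.057,-0.049,-0.004],"turn":0}]' | grep -E "_force|pos"; python3 look.py
python3 -m inch '[{"claw":-1,"travel":[0.032,-0.020,0],"turn":0},{"claw":-1,"travel":[0.066,-0.034,0],"turn":0}]' | grep -E "_force|pos"; python3 look.py
```

```text
position: [0.4981, 0.0209, 0.0999]
contact_force: [-2.4, -0.1, 2.9]
gripper_force: 31.2
('scene', 'area', np.int32(27), 'px', [277.9, 207.3], 'z', np.float64(0.0999), 'res', np.float64(1.1)) ang -2.194 rad 0.0512 F rad/ccw 1.5 -1.9
position: [0.5122, 0.0133, 0.0999]
contact_force: [-3.3, -3.2, 1.7]
gripper_force: 31.1
('scene', 'area', np.int32(24), 'px', [277.5, 209.0], 'z', np.float64(0.0935), 'res', np.float64(1.4)) ang -1.882 rad 0.0516 F rad/ccw 4.1 -2.2
```

```bash
python3 look.py g2; python3 - <<'E'
from h import *
A=np.array([.528,.0625]);
im=imaging.get_image("top")[:,:,::-1]; p=w2px(cam("top"),[*A,.1]); x,y=map(int,p)
a=cv2.resize(im[y-30:y+30,x-40:x+40],(400,300),interpolation=cv2.INTER_CUBIC)
b=cv2.imread("pics/g2_scene.png"); b=cv2.resize(b[120:360,160:480],(400,300))
cv2.imwrite("pics/g2.png",np.hstack([b,a]))
E
```

```text
('scene', 'area', np.int32(27), 'px', [277.6, 209.6], 'z', np.float64(0.0911), 'res', np.float64(1.3)) ang -1.833 rad 0.0516 F rad/ccw 5.9 2.2
```

View pics/g2.png

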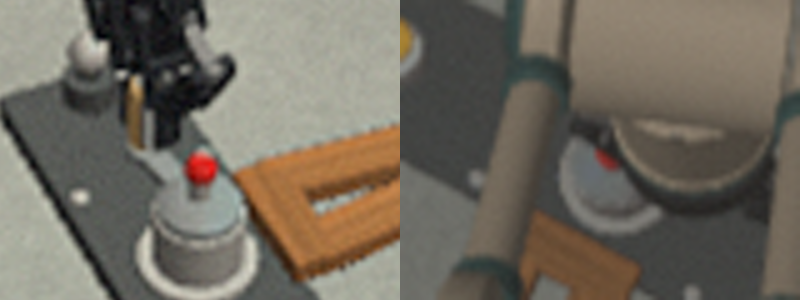

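The drop is confirmed: the head is 9 mm lower, and it fell right at the end of the last move. I fit the TCP circle and plan the forward turn.

```bash
python3 - <<'E'
import numpy as np
from scipy.optimize import least_squares
A=np.array([.528,.0625])
d=[(1.951,.0479),(2.273,.048),(2.591,.0484),(2.904,.0489),(-3.075,.0495),(-2.776,.0501),(-2.49,.0508),(-2.194,.0512),(-1.833,.0516)]
P=np.array([A+r*np.array([np.cos(a),np.sin(a)]) for a,r in d])
r=least_squares(lambda c:np.hypot(*(P-c[:2]).T)-.05,[*A]);c=r.x;print(c,(r.fun*1000).round(2))
ang=np.unwrap(np.arctan2(*(P-c).T[::-1]));print(ang.round(3), ang[-1]-ang[0])
a=np.arctan2(.0148-c[1],.513-c[0]);print("cmd",a,np.hypot(.0148-c[1],.513-c[0]))
# forward 2pi+.06, 45 rows
n=45;t=np.linspace(ang[-1],ang[-1]-2*np.pi-.06,n+1);W=np.c_[np.cos(t),np.sin(t)]*.05+c;W[0]=[.513,.0148]
W=((W-W[0])/.2).round(3)
for k in range(0,n,5):print(k//5,(W[k+1:k+6]-W[k]).round(3).tolist())
E
```

```text
[0.52861616 0.06051134] [-0.02 -0.08 -0.02 -0.    0.02  0.01  0.12 -0.03 -0.15]
[1.948 2.257 2.564 2.868 3.168 3.466 3.754 4.056 4.428] 2.4802242848370737
cmd -1.899991194321056 0.048305187372933774
0 [[-0.025, 0.001], [-0.056, 0.018], [-0.084, 0.039], [-0.109, 0.063], [-0.131, 0.091]]
1 [[-0.017, 0.031], [-0.03, 0.064], [-0.038, 0.098], [-0.041, 0.133], [-0.039, 0.168]]
2 [[0.007, 0.035], [0.018, 0.068], [0.034, 0.099], [0.055, 0.128], [0.079, 0.154]]
3 [[0.028, 0.022], [0.058, 0.039], [0.09, 0.053], [0.125, 0.062], [0.16, 0.065]]
4 [[0.035, -0.001], [0.069, -0.007], [0.103, -0.018], [0.135, -0.033], [0.164, -0.053]]
5 [[0.026, -0.024], [0.048, -0.051], [0.067, -0.081], [0.081, -0.113], [0.09, -0.147]]
6 [[0.005, -0.035], [0.004, -0.07], [-0.001, -0.105], [-0.011, -0.139], [-0.026, -0.171]]
7 [[-0.019, -0.029], [-0.043, -0.056], [-0.069, -0.079], [-0.099, -0.098], [-0.131, -0.112]]
8 [[-0.034, -0.01], [-0.068, -0.016], [-0.104, -0.016], [-0.138, -0.011], [-0.172, -0.002]]
```

```bash
sed -i 's/^A=.*/A=np.array([.5286,.0605])/' look.py
python3 -m inch '[{"claw":-1,"travel":[-0.025,0.001,0],"turn":0},{"claw":-1,"travel":[-0.056,0.018,0],"turn":0},{"claw":-1,"travel":[-0.084,0.039,0],"turn":0},{"claw":-1,"travel":[-0.109,0.063,0],"turn":0},{"claw":-1,"travel":[-0.131,0.091,0],"turn":0}]' | grep -E "_force|pos"; python3 look.py
python3 -m inch '[{"claw":-1,"travel":[-0.017,0.031,0],"turn":0},{"claw":-1,"travel":[-0.030,0.064,0],"turn":0},{"claw":-1,"travel":[-0.038,0.098,0],"turn":0},{"claw":-1,"travel":[-0.041,0.133,0],"turn":0},{"claw":-1,"travel":[-0.039,0.168,0],"turn":0}]' | grep -E "_force|pos"; python3 look.py
```

```text
position: [0.4864, 0.0336, 0.1]
contact_force: [1.8, -1.4, -4.7]
gripper_force: 30.5
('scene', 'area', np.int32(26), 'px', [277.7, 209.7], 'z', np.float64(0.09), 'res', np.float64(0.5)) ang -2.574 rad 0.05 F rad/ccw -0.8 2.1
position: [0.4791, 0.0672, 0.1]
contact_force: [1.1, -1.5, -5.1]
gripper_force: 30.5
('scene', 'area', np.int32(26), 'px', [277.7, 209.7], 'z', np.float64(0.09), 'res', np.float64(0.5)) ang 3.008 rad 0.0499 F rad/ccw -1.3 1.4
```

```bash

python3 -m inch '[{"claw":-1,"travel":[0.007,0.035,-0.003],"turn":0},{"claw":-1,"travel":[0.018,0.068,-0.003],"turn":0},{"claw":-1,"travel":[0.034,0.099,-0.003],"turn":0},{"claw":-1,"travel":[0.055,0.128,-0.003],"turn":0},{"claw":-1,"travel":[0.079,0.154,-0.003],"turn":0}]' | grep -E "_force|pos"; python3 look.py
python3 -m inch '[{"claw":-1,"travel":[0.028,0.022,0],"turn":0},{"claw":-1,"travel":[0.058,0.039,0],"turn":0},{"claw":-1,"travel":[0.090,0.053,0],"turn":0},{"claw":-1,"travel":[0.125,0.062,0],"turn":0},{"claw":-1,"travel":[0.160,0.065,0],"turn":0}]' | grep -E "_force|pos"; python3 look.py
```

```text
position: [0.4957, 0.098, 0.0999]
contact_force: [-1.2, -2.2, 4.0]
gripper_force: 31.4
('scene', 'area', np.int32(27), 'px', [277.6, 210.3], 'z', np.float64(0.088), 'res', np.float64(0.5)) ang 2.292 rad 0.0499 F rad/ccw -0.8 2.4
position: [0.5277, 0.1104, 0.0999]
contact_force: [-1.6, -1.9, 5.3]
gripper_force: 31.6
('scene', 'area', np.int32(28), 'px', [277.6, 210.4], 'z', np.float64(0.0876), 'res', np.float64(0.5)) ang 1.588 rad 0.05 F rad/ccw -1.9 1.6
```

The head is sinking steadily and the forces are low, so I carry on.

```bash

python3 -m inch '[{"claw":-1,"travel":[0.035,-0.001,0],"turn":0},{"claw":-1,"travel":[0.069,-0.007,0],"turn":0},{"claw":-1,"travel":[0.103,-0.018,0],"turn":0},{"claw":-1,"travel":[0.135,-0.033,0],"turn":0},{"claw":-1,"travel":[0.164,-0.053,0],"turn":0}]' | grep -E "_force|pos"; python3 look.py
python3 -m inch '[{"claw":-1,"travel":[0.026,-0.024,0],"turn":0},{"claw":-1,"travel":[0.048,-0.051,0],"turn":0},{"claw":-1,"travel":[0.067,-0.081,0],"turn":0},{"claw":-1,"travel":[0.081,-0.113,0],"turn":0},{"claw":-1,"travel":[0.090,-0.147,0],"turn":0}]' | grep -E "_force|pos"; python3 look.py
```

```text
position: [0.5597, 0.0998, 0.0999]
contact_force: [-3.8, -1.1, 6.0]
gripper_force: 31.8
('scene', None) ang 0.901 rad 0.0501 F rad/ccw -3.2 2.3
position: [0.5777, 0.0708, 0.0999]
contact_force: [-2.5, 1.5, 7.0]
gripper_force: 31.8
('scene', None) ang 0.208 rad 0.0501 F rad/ccw -2.1 2.0
```

```bash

python3 -m inch '[{"claw":-1,"travel":[0.005,-0.035,0.002],"turn":0},{"claw":-1,"travel":[0.004,-0.070,0.002],"turn":0},{"claw":-1,"travel":[-0.001,-0.105,0.002],"turn":0},{"claw":-1,"travel":[-0.011,-0.139,0.002],"turn":0},{"claw":-1,"travel":[-0.026,-0.171,0.002],"turn":0}]' | grep -E "_force|pos"; python3 look.py
python3 -m inch '[{"claw":-1,"travel":[-0.019,-0.029,0],"turn":0},{"claw":-1,"travel":[-0.043,-0.056,0],"turn":0},{"claw":-1,"travel":[-0.069,-0.079,0],"turn":0},{"claw":-1,"travel":[-0.099,-0.098,0],"turn":0},{"claw":-1,"travel":[-0.131,-0.112,0],"turn":0}]' | grep -E "_force|pos"; python3 look.py
```

```text
position: [0.5725, 0.036, 0.0999]
contact_force: [-3.4, 3.9, 4.4]
gripper_force: 31.5
('scene', 'area', np.int32(20), 'px', [278.0, 211.2], 'z', np.float64(0.0842), 'res', np.float64(0.0)) ang -0.51 rad 0.0503 F rad/ccw -4.8 1.7
position: [0.5465, 0.0135, 0.0999]
contact_force: [0.5, 4.8, 2.3]
gripper_force: 31.3
('scene', 'area', np.int32(28), 'px', [277.6, 211.2], 'z', np.float64(0.0844), 'res', np.float64(0.4)) ang -1.206 rad 0.0503 F rad/ccw -4.3 2.2
```

```bash

python3 -m inch '[{"claw":-1,"travel":[-0.036,-0.009,0],"turn":0},{"claw":-1,"travel":[-0.072,-0.014,0],"turn":0},{"claw":-1,"travel":[-0.110,-0.013,0],"turn":0},{"claw":-1,"travel":[-0.147,-0.006,0],"turn":0},{"claw":-1,"travel":[-0.182,0.004,0],"turn":0}]' | grep -E "_force|pos"
python3 -m inch '[{"claw":-1,"travel":[0,0,0],"turn":0},{"claw":-1,"travel":[0,0,0],"turn":0},{"claw":-1,"travel":[0,0,0],"turn":0}]'; python3 look.py
```

```text
position: [0.5099, 0.014, 0.0999]
contact_force: [2.3, 0.9, -0.1]
gripper_force: 31.0
clock: 12.65
position: [0.5094, 0.0143, 0.0999]
ee_rot: [-0.001, 0.184, 0.983, -0.0]
contact_force: [-2.1, -0.1, 2.8]
width: 0.0187
gripper_force: 31.4
('scene', 'area', np.int32(28), 'px', [277.8, 211.3], 'z', np.float64(0.0839), 'res', np.float64(0.3)) ang -1.965 rad 0.05 F rad/ccw 0.9 -2.0
```

```bash
python3 - <<'E'
from h import *
c=cam("scene")
def cen(im):
    im=im.astype(float); w=np.clip(im[...,0]-1.6*np.maximum(im[...,1],im[...,2])-15,0,None); m=np.indices(w.shape)
    return (m[0]*w).sum()/w.sum(),(m[1]*w).sum()/w.sum()
x,y=map(int,w2px(c,[.528,.0625,.103])); 
now=imaging.get_image("scene")[y-60:y+60,x-80:x+80]
for f in("g0","g2"):
    o=cv2.resize(cv2.imread(f"pics/{f}_scene.png")[:,:,::-1],(160,120),interpolation=cv2.INTER_AREA)
    print(f,cen(o[45:85,50:115]))
print("now",cen(now[45:85,50:115]))
for z in(.102,.0955,.0875):print(z,w2px(c,[.5286,.0605,z]))
cv2.imwrite("pics/end.png",cv2.resize(now[:,:,::-1],None,fx=4,fy=4,interpolation=cv2.INTER_CUBIC))
E
```

```text
g0 (np.float64(16.609249204268863), np.float64(29.927104786868874))
g2 (np.float64(18.230269392175448), np.float64(29.91721943955598))
now (np.float64(20.2375189107413), np.float64(29.87358547655068))
0.102 [278.21869052 206.62181038]
0.0955 [278.1560353  208.32537225]
0.0875 [278.07947999 210.40385797]
```

View pics/end.png

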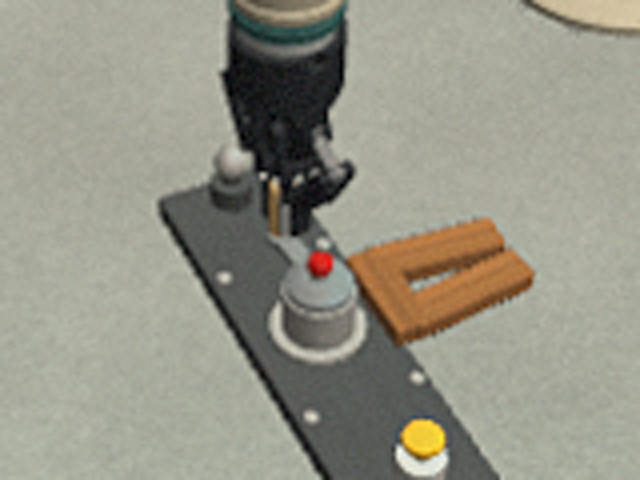

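The end picture shows the red head at crop (320,263), right down on the crank hub. The plunger is up and the handle is still gripped. The head moved 2.01 px from the drop, which is about 7.8 mm or one full turn.

```bash
python3 -c "
from rig import ticket; print(ticket.sign_off())"
```

```text
the job is handed in; nothing more can be done
None
```

The job is handed in: the plunger was pressed to its stop and sprang back, the crank was turned back until the screw dropped and then one full turn forward (about 7.8 mm of sink in the camera image), and the handle is still gripped and held still.

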